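# Clear up after cooking: sausages, garlic and spice jars to where they belong

## Robot

A 6-joint arm with a two-finger parallel gripper is mounted at the origin on a cart in front of the work surface, level with it; the furniture and walls round the work are solid. World frame = base frame: x ahead of the robot, y to its left, z up, the work surface at z = 0. Lengths are in m, angles in rad, forces in N, time in s.
With the tool pointing down it reaches from about 0.325 to 1 m from the base axis. Payload 5.1 kg.
Tool frame: the origin (TCP) lies midway between the tips of the shut fingers; the grasp point (between the pads) lies 19 mm behind it (env.grasp_offset is the distance from the TCP to the grasp point, in m); z points along the fingers, y is the direction in which the jaws open and shut (so a half turn about z gives the same grasp; the last joint's range is limited). The gripper opens to 85 mm and grips with 20 to 120 N. Pads are 22 mm wide; open, the fingers measure 114 mm over their backs; the gripper's body (76 mm by 85 mm) begins 54 mm behind the grasp point. The pads swing forward as they close: fully open they stand 13 mm farther back than shut.
Start: joints at [1.231, 0.124, 1.65, -0, 1.367, -0.083], TCP at [0.165, 0.629, 0.231] pointing down, gripper open.
Joint ranges: [-2.61, 2.61], [-1.02, 2.33], [0.03, 2.71], [-1.35, 4.49], [0.32, 2.68], [-2.91, 2.91]. Speed limits (rad/s): [2.57, 2.57, 3.14, 3.14, 3.14, 3.14].

## Interface

Orientations are given as a 3x3 rotation matrix whose columns are the frame's x, y, z axes.
In Python, from station import sense, cams, ticket, env gives the robot as it stands. The module is installed in compiled form; this text tells all that it offers.
- The arm moves only by the tool jog_arm, never from a script. Its argument "increments" is a list of rows, each a list of 7 numbers: the shift along the world's x, y, z in mm, then the turn, a rotation vector about the world's x, y, z in degrees, then the finger opening in mm, from 0 to 85.4. A call has 1 to 12 rows; each row is the pose to reach, as a shift and turn from the pose commanded when the call began; what a row does not reach only later rows make up. A row lasts 1/12 s, in which the tool goes at most 41.7 mm and 7.16 degrees, less where a joint would pass 70% of its speed; a pose out of reach is approached as far as the arm can. A call with a gripper value outside its range is refused whole. The fingers move at their own pace and stop on an object; "grip_force" is the grip in N (left out, the last holds). Time passes only in rows, so rows that repeat a pose let the fingers close. It gives the time, the measured TCP pose, the force and the opening at its end, in the units of the state.
- sense(): the state, without advancing time (a new reading comes with each control period).
- cams.read_camera(name): name is "scene" or "side" or "wrist"; returns the picture (480x640x3 uint8, red, green, blue); there is no depth.
- cams.get_calibration(name): a dict with "fx", "fy", "cx", "cy" (pixels), "R" (3x3) and "t" (3): a world point X has camera coordinates R X + t. Camera axes: x right, y down, z forward; pixel columns grow to the right and rows downward; lengths in m; the calibration is good to about 2 mm. A picture is of the moment at which its call begins: read the wrist's pose just before it. get_calibration takes no time and is no camera call; for the wrist camera it gives the pose at the moment of the call.
- ticket.job_done(): hands the job in, once; it reports no verdict.
The state is a dict: "t": time; "joint_pos": joint angles; "dq": joint speeds; "joint_torque": joint torques, N m; "tool_pos": TCP position; "orientation": TCP orientation; "wrist_force": force on the tool from outside, world axes, zero at the start; "torque": the same for the moment, N m; "gripper_width": opening from 0.0 (shut) to 1.0 (fully open).
Only numpy, scipy, OpenCV 4.12 (cv2) and the standard library are available. Lean on these libraries where they do the work, as an engineer would, in place of code of your own. Each camera call takes 0.05 s, during which the arm holds its last target.

## Task

Clear up the worktop: put both dark red dry sausages on the teal plate, lying flat and neither on top of the other, the garlic bulb in the blue bowl, and stand the two spice jars (green cap and orange cap) upright in the wooden spice tray, one in each bay, whichever you like. Set everything down gently rather than dropping it, let go of it all, and leave the white kitchen timer and the black-lidded mustard jar where they stand.

Things in the scene. Friction and masses are not known exactly. Their poses are not given: they have to be found in the camera images.
- sausage_a: Dark red dry sausage with knotted ends, lying on its side; 40 wide (x), 114 long over the ends (firm body 90 long, y), 33 high, 130 g. Origin at the centre of its underside; y runs along its length, z up. Grip it across the middle. Goes on the plate.
- sausage_b: Dark red dry sausage with knotted ends, lying on its side; 40 wide (x), 114 long over the ends (firm body 90 long, y), 32 high, 130 g. Origin at the centre of its underside; y runs along its length, z up. Grip it across the middle. Goes on the plate.
- garlic: White bulb of garlic standing on its root; 42 in diameter at its widest (in the lower half), tapering to a narrow neck, 53 high, 50 g. Origin at the centre of its underside, z up along the neck; yaw does not matter. Goes in the bowl.
- green_jar: Upright round spice jar with a green screw cap; 44 in diameter up to 80 high, cap 40 in diameter, 100 high in all, about 160 g. Origin at the centre of its base, z up; yaw does not matter. Goes in the spice tray.
- orange_jar: Upright round spice jar with an orange screw cap; 44 in diameter up to 80 high, cap 40 in diameter, 100 high in all, about 160 g. Origin at the centre of its base, z up; yaw does not matter. Goes in the spice tray.
- plate: Flat round teal plate, 210 in diameter, fixed to the worktop; its eating surface, on which things rest, is 6 above the worktop (thin rim drawn up to 19). Origin at the centre of its underside, z up. Room for both sausages side by side, their middles within 70 of the plate's centre.
- bowl: Small glazed blue bowl, fixed to the worktop; 140 across and 55 high at the rim, wall 5 thick, mouth 130 clear, inside 110 wide at 29 high and narrowing to a flat inner floor about 60 across that lies 6 above the worktop. Origin at the centre of its underside, z up.
- spice_tray: Low open wooden tray with two square bays, fixed to the worktop; 88 (x) by 170 (y), walls 32 high and 8 thick, inner floor 6 above the worktop. A divider wall crosses the middle; the bays are 72 by 73 inside, their centres at y = +40.5 and y = -40.5 from the origin, x = 0. Origin at the centre of its underside, z up.
- timer: Bystander: round white wind-up kitchen timer, 66 in diameter, 46 high, loose. Origin at the centre of its base. Leave alone.
- mustard_jar: Bystander: squat glass jar with a black lid, 65 in diameter, 94 high, loose. Origin at the centre of its base. Leave alone.
Not all that is in view belongs to the job. What is meant by the bowl is not purple, and is the larger of those in its own colour. Leave any purple look-alike of the green_jar alone.

How it is judged:
By the outcome, as a careful person would: the job done as asked, in the order asked, and still so for the second after the job is handed in, with the robot touching nothing.
It also fails if it takes over 128 s, if anything falls off the work surface, if the arm or the gripper's body presses on something with over 40 N, if the wrist force passes 120 N, or if a joint passes its speed limit or range.

## Working session

There is one attempt and no reset: what is moved stays moved. The work goes in short steps, Python scripts to look and compute and a tool call to move; the robot and the scene stay as the last step left them, time stands still between calls to the robot, and variables do not carry over. Pictures are saved under pics/ and viewed, and the job is handed in when it is done.

Besides the shell and the picture viewer there is one more tool, called after "Request:" in YAML: its name, and indented under it one key for each argument. jog_arm: Moves the arm, as the interface text tells. Its arguments: {"type":"object","properties":{"increments":{"type":"array","items":{"type":"array","items":{"type":"number"}}},"grip_force":{"type":"number"}},"required":["increments"]}

```bash
mkdir -p pics; ls; python3 - <<'E'
from station import sense,cams,ticket,env
import cv2
s=sense();print(s['t'],s['tool_pos'],s['orientation'],s['wrist_force'],s['gripper_width'],env.grasp_offset)
for n in('scene','side','wrist'):
    c=cams.get_calibration(n);print(n,c)
    cv2.imwrite(f'pics/{n}0.png',cams.read_camera(n)[:,:,::-1])
E
```

```text
pics
0.0 [0.16490951 0.62809981 0.23005362] [[-9.67207102e-01  2.53988074e-01 -6.93184495e-04]
 [ 2.53988963e-01  9.67205110e-01 -1.97005845e-03]
 [ 1.70080235e-04 -2.08151573e-03 -9.99997819e-01]] [ 0.14297202  0.1887227  -0.16541932] 0.9994831390792536 0.0187
scene {'fx': 576.6739485748574, 'fy': 576.6739485748574, 'cx': 325.80968814981844, 'cy': 235.32884716850822, 'R': array([[ 0.84108898, -0.54087694, -0.00463164],
       [-0.33334535, -0.51158614, -0.79193465],
       [ 0.42596971,  0.66763145, -0.61058828]]), 't': array([-0.49876136,  0.16091328,  1.62246763])}
side {'fx': 600.9633758471657, 'fy': 600.9633758471657, 'cx': 319.5950498625053, 'cy': 237.97639402759268, 'R': array([[ 0.87365216, -0.4864526 , -0.0097865 ],
       [-0.28373721, -0.49303634, -0.82244049],
       [ 0.39525322,  0.7213037 , -0.56876697]]), 't': array([-0.52333056,  0.14645678,  1.68868131])}
wrist {'fx': 415.20958254920674, 'fy': 415.20958254920674, 'cx': 314.7086747202708, 'cy': 235.87701033229345, 'R': array([[ 2.52918087e-01,  9.67487278e-01, -8.98802227e-04],
       [ 9.24192923e-01, -2.41325178e-01,  2.96022972e-01],
       [ 2.86181556e-01, -7.57002303e-02, -9.55180398e-01]]), 't': array([-0.64924078, -0.03872082,  0.37947709])}
```

View pics/scene0.png

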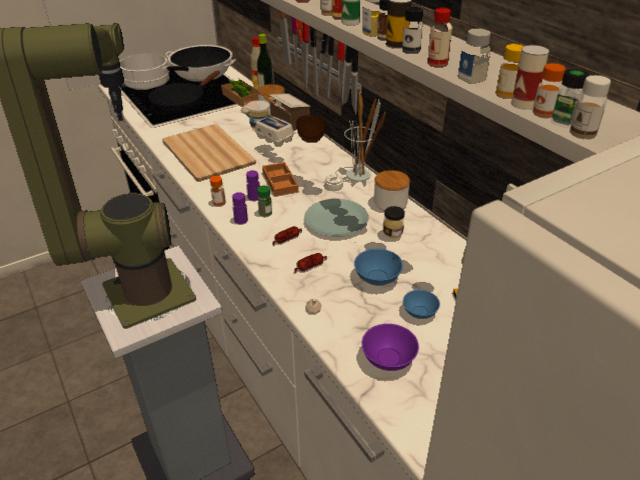

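View pics/side0.png

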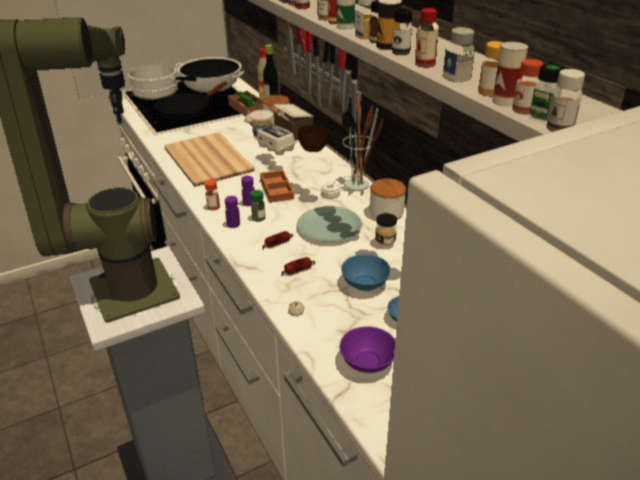

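View pics/wrist0.png

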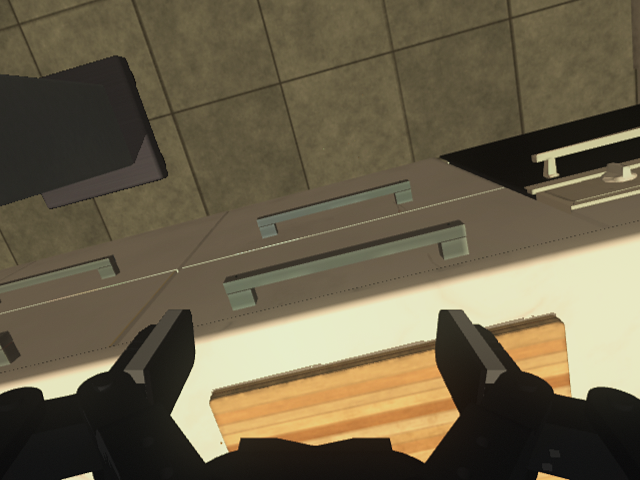

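The scene picture shows: orange jar (217,190), green jar (265,200), purple look-alikes (240,208) and (253,185), tray (281,178), plate (336,217), sausages (287,235) and (311,262), garlic (313,306), large blue bowl (378,267), small blue decoy (421,304), timer (333,182), mustard jar (394,222).

```bash
cat > h.py <<'E'
import numpy as np, cv2
from station import sense,cams,ticket,env
def ray(c,u,v,z):
    R,t=c['R'],c['t']; o=-R.T@t; d=R.T@np.array([(u-c['cx'])/c['fx'],(v-c['cy'])/c['fy'],1.])
    return o+d*(z-o[2])/d[2]
def proj(c,X):
    p=c['R']@np.array(X)+c['t']; return np.array([c['fx']*p[0]/p[2]+c['cx'],c['fy']*p[1]/p[2]+c['cy']])
E
python3 - <<'E'
from h import *
c=cams.get_calibration('scene'); I=cv2.imread('pics/scene0.png')
for n,u,v,z in [('orange cap',217,181,.1),('green cap',265,190,.1),('pur1',240,198,.1),('pur2',253,175,.1),('tray',281,178,.03),('plate',336,217,.015),('sA',287,235,.02),('sB',311,262,.02),('garlic',313,307,.02),('bowl',378,261,.055),('small',421,300,.04),('purb',390,342,.06),('timer',333,180,.04),('must',394,213,.094),('edge',290,380,0),('edge2',170,190,0)]:
    p=ray(c,u,v,z);print(n,p.round(3),np.hypot(*p[:2]).round(3))
cv2.imwrite('pics/s1.png',cv2.resize(I[140:400,190:450],(780,780))[:600])
cv2.imwrite('pics/s2.png',cv2.resize(I[150:350,200:450],(800,600),interpolation=cv2.INTER_CUBIC))
E
```

```text
orange cap [0.349 0.282 0.1  ] 0.449
green cap [0.456 0.148 0.1  ] 0.479
pur1 [0.368 0.15  0.1  ] 0.398
pur2 [0.465 0.251 0.1  ] 0.529
tray [0.586 0.283 0.03 ] 0.651
plate [ 0.631 -0.003  0.015] 0.631
sA [ 0.446 -0.005  0.02 ] 0.446
sB [ 0.441 -0.157  0.02 ] 0.468
garlic [ 0.348 -0.318  0.02 ] 0.471
bowl [ 0.582 -0.293  0.055] 0.651
small [ 0.592 -0.47   0.04 ] 0.756
purb [ 0.42  -0.556  0.06 ] 0.697
timer [0.725 0.158 0.04 ] 0.742
must [ 0.73  -0.173  0.094] 0.75
edge [ 0.182 -0.481  0.   ] 0.514
edge2 [0.241 0.471 0.   ] 0.529
```

View pics/s2.png

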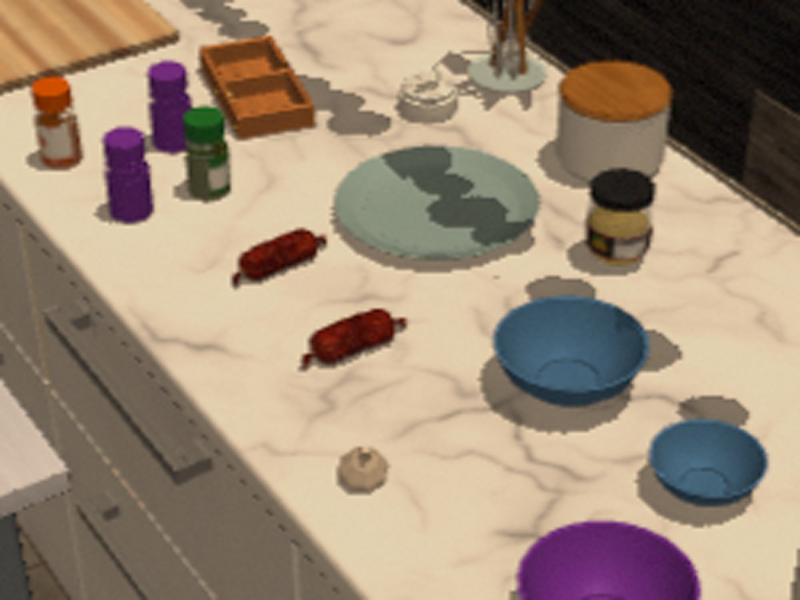

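```bash
cat >> h.py <<'E'
def blobs(I,mask,amin=40):
    n,l,s,c=cv2.connectedComponentsWithStats(mask.astype(np.uint8))
    return [(l==i) for i in range(1,n) if s[i,4]>=amin]
def axis(c,m,z):
    v,u=np.nonzero(m); P=np.array([ray(c,a,b,z)[:2] for a,b in zip(u,v)])
    (cx,cy),(w,h),a=cv2.minAreaRect((P*1000).astype(np.float32))
    ev,E=np.linalg.eigh(np.cov((P-P.mean(0)).T)); d=E[:,1]
    return (cx,cy),(w,h),np.degrees(np.arctan2(d[1],d[0]))%180,P.mean(0)*1000
E
python3 - <<'E'
from h import *
c=cams.get_calibration('wrist'); s=sense()
o=-c['R'].T@c['t'];print('cam in tool',s['orientation'].T@(o-s['tool_pos']), 'axes', (c['R']@s['orientation']).round(3))
I=cv2.imread('pics/scene0.png');hsv=cv2.cvtColor(I,cv2.COLOR_BGR2HSV);c=cams.get_calibration('scene')
m=((hsv[...,0]<8)|(hsv[...,0]>172))&(hsv[...,1]>150)
m[:215]=0;m[290:]=0;m[:,:265]=0;m[:,340:]=0
for b in blobs(I,m,60): print(b.sum(),axis(c,b,.016))
for lo,hi,z,n in [((95,90,40),(115,255,255),.03,'blue'),((70,30,60),(97,140,255),.012,'teal')]:
    m=cv2.inRange(hsv,lo,hi)>0;m[:150]=0
    for b in blobs(I,m,300):
        v,u=np.nonzero(b);print(n,b.sum(),u.min(),u.max(),v.min(),v.max(),axis(c,b,z))
E
```

```text
cam in tool [ 0.0760705  -0.00022616 -0.14317726] axes [[ 0.001  1.    -0.001]
 [-0.955  0.001 -0.296]
 [-0.296  0.001  0.955]]
231 ((452.5224609375, 3.8801937103271484), (91.81898498535156, 45.41634750366211), np.float64(10.629512148676412), array([450.27181125,   3.27380945]))
276 ((441.2687072753906, -147.81460571289062), (88.38006591796875, 47.03671646118164), np.float64(8.40176148284209), array([ 441.54543069, -148.28595418]))
blue 1294 355 401 249 284 ((587.9950561523438, -282.6553649902344), (149.41078186035156, 136.97463989257812), np.float64(49.65703631026982), array([ 588.19144122, -286.09290536]))
blue 761 404 438 290 317 ((591.3856201171875, -470.1619873046875), (101.86822509765625, 92.7085952758789), np.float64(43.061306992567864), array([ 591.65131546, -471.89156079]))
```

Request:
jog_arm:
  increments:
    - [285,-698,20,0,0,25,85]
    - [285,-698,20,0,0,25,85]
    - [285,-698,20,0,0,25,85]
    - [285,-698,20,0,0,25,85]
    - [285,-698,20,0,0,25,85]
    - [285,-698,20,0,0,25,85]
    - [285,-698,20,0,0,25,85]
    - [285,-698,20,0,0,25,85]
    - [285,-698,20,0,0,25,85]
    - [285,-698,20,0,0,25,85]
    - [285,-698,20,0,0,25,85]
    - [285,-698,20,0,0,25,85]
  grip_force: 40

```text
t: 1.15
tool_pos: [0.3541, 0.1641, 0.2446]
orientation: [[-0.984, -0.179, 0.001], [-0.179, 0.984, 0.0], [-0.001, 0.0, -1.0]]
wrist_force: [0.8, 0.1, -0.0]
gripper_width: 0.995
```

Request:
jog_arm:
  increments:
    - [96,-234,5,0,0,0,85]
    - [96,-234,5,0,0,0,85]
    - [96,-234,5,0,0,0,85]
    - [96,-234,5,0,0,0,85]
    - [96,-234,5,0,0,0,85]
    - [96,-234,5,0,0,0,85]
    - [96,-234,5,0,0,0,85]
    - [96,-234,5,0,0,0,85]
    - [96,-234,5,0,0,0,85]

```text
t: 1.9
tool_pos: [0.4497, -0.0679, 0.2491]
orientation: [[-0.984, -0.178, -0.001], [-0.178, 0.984, 0.001], [0.001, 0.001, -1.0]]
wrist_force: [0.5, 0.5, -0.2]
gripper_width: 0.996
```

```bash
cat > look.py <<'E'
from h import *
import sys,pickle
s=sense();c=cams.get_calibration('wrist');I=cams.read_camera('wrist')[:,:,::-1]
n=sys.argv[1];cv2.imwrite(f'pics/{n}.png',I);pickle.dump(c,open(f'pics/{n}.pkl','wb'))
print(s['t'],s['tool_pos'],s['gripper_width'],s['wrist_force'])
E
python3 look.py w1
```

```text
1.9 [ 0.44969209 -0.06791044  0.24907055] 0.9958661726653281 [ 0.48625396  0.45469193 -0.21158469]
```

View pics/w1.png

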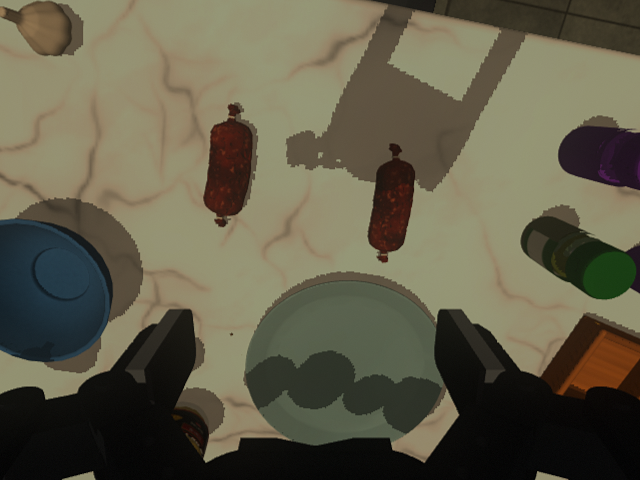

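The wrist view shows both sausages (229,167) and (392,205), the plate (345,362), bowl (45,290), garlic at upper left, and the green jar and tray at the right.

```bash
python3 - <<'E'
from h import *
import pickle
I=cv2.imread('pics/w1.png');c=pickle.load(open('pics/w1.pkl','rb'));hsv=cv2.cvtColor(I,cv2.COLOR_BGR2HSV)
m=((hsv[...,0]<8)|(hsv[...,0]>172))&(hsv[...,1]>120);m=m&True
m[280:]=0;m[:,:190]=0;m[:,430:]=0
m=cv2.morphologyEx(m.astype(np.uint8),cv2.MORPH_CLOSE,np.ones((7,7)))
for b in blobs(I,m,300):
    v,u=np.nonzero(b);print(b.sum(),u.min(),u.max(),v.min(),v.max(),axis(c,b,.016))
# plate outline
print([hsv[y,x] for y,x in [(300,340),(320,420),(380,320),(290,240)]])
m=cv2.inRange(hsv,(70,25,40),(100,130,255));m[:265]=0;m[445:]=0;m[:,:240]=0;m[:,450:]=0
m=cv2.morphologyEx(m,cv2.MORPH_OPEN,np.ones((5,5)))
bs=max(blobs(I,m,300),key=lambda b:b.sum());v,u=np.nonzero(bs);print(u.min(),u.max(),v.min(),v.max())
# top/left arc of the silhouette
pts=[(u[v==r].min(),r) for r in range(v.min()+4,400,4)]+[(u[v==r].max(),r) for r in range(v.min()+4,310,4)]
P=np.array([ray(c,a,b,.019)[:2] for a,b in pts])
A=np.c_[2*P,np.ones(len(P))];x=np.linalg.lstsq(A,(P**2).sum(1),rcond=None)[0];print('plate',x[:2],np.sqrt(x[2]+x[:2]@x[:2]))
E
```

```text
3376 204 250 105 225 ((440.28436279296875, -148.5600128173828), (37.10765075683594, 109.247314453125), np.float64(179.72190723766664), array([ 440.13297334, -149.37017516]))
2858 370 414 144 261 ((447.6966857910156, 5.855663299560547), (110.32952880859375, 34.308624267578125), np.float64(3.3614052580076077), array([449.09418049,   6.44774086]))
[array([43, 52, 94], dtype=uint8), array([41, 55, 92], dtype=uint8), array([44, 55, 51], dtype=uint8), array([ 29,  56, 150], dtype=uint8)]Traceback (most recent call last):
  File "<stdin>", line 13, in <module>
ValueError: max() iterable argument is empty
```

```bash
python3 - <<'E'
from h import *
import pickle
I=cv2.imread('pics/w1.png');c=pickle.load(open('pics/w1.pkl','rb'));hsv=cv2.cvtColor(I,cv2.COLOR_BGR2HSV)
m=cv2.inRange(hsv,(36,25,30),(75,130,255));m[:265]=0;m[445:]=0;m[:,:240]=0;m[:,450:]=0
m=cv2.morphologyEx(m,cv2.MORPH_OPEN,np.ones((5,5)))
bs=max(blobs(I,m,300),key=lambda b:b.sum());v,u=np.nonzero(bs);print(u.min(),u.max(),v.min(),v.max())
def circ(P):
    A=np.c_[2*P,np.ones(len(P))];x=np.linalg.lstsq(A,(P**2).sum(1),rcond=None)[0];return x[:2],np.sqrt(x[2]+x[:2]@x[:2])
pts=[(u[v==r].min(),r) for r in range(v.min()+4,380,4)]+[(u[v==r].max(),r) for r in range(v.min()+4,310,4)]
print('plate',circ(np.array([ray(c,a,b,.019)[:2] for a,b in pts])))
m=cv2.inRange(hsv,(90,80,30),(125,255,255));bs=max(blobs(I,m,300),key=lambda b:b.sum());v,u=np.nonzero(bs);print(u.min(),u.max(),v.min(),v.max())
pts=[(u[v==r].max(),r) for r in range(v.min()+6,v.max()-6,4)]
print('bowl',circ(np.array([ray(c,a,b,.055)[:2] for a,b in pts])))
E
```

```text
246 442 281 444
plate (array([ 0.62913495, -0.00256655]), np.float64(0.10330701235516775))
0 109 219 361
bowl (array([ 0.5749768 , -0.30069617]), np.float64(0.06871545151532539))
```

Request:
jog_arm:
  increments:
    - [-2,37,-20,0,0,-7,85]
    - [-2,74,-40,0,0,-7,85]
    - [-2,74,-80,0,0,-7,85]
    - [-2,74,-120,0,0,-7,85]
    - [-2,74,-160,0,0,-7,85]
    - [-2,74,-195,0,0,-7,85]
    - [-2,74,-220,0,0,-7,85]
    - [-2,74,-235,0,0,-7,85]
    - [-2,74,-243,0,0,-7,85]
    - [-2,74,-247,0,0,-7,85]
    - [-2,74,-247,0,0,-7,85]

```text
t: 2.87
tool_pos: [0.4478, 0.0068, 0.0025]
orientation: [[-0.998, -0.059, -0.0], [-0.059, 0.998, 0.0], [0.0, 0.0, -1.0]]
wrist_force: [-0.0, -0.0, 0.5]
gripper_width: 0.992
```

Request:
jog_arm:
  increments:
    - [0,0,0,0,0,0,20]
    - [0,0,0,0,0,0,20]
    - [0,0,0,0,0,0,20]
    - [0,0,0,0,0,0,20]
    - [0,0,0,0,0,0,20]
    - [0,0,0,0,0,0,20]
    - [0,0,0,0,0,0,20]
    - [0,0,0,0,0,0,20]
  grip_force: 40

```text
t: 3.53
tool_pos: [0.449, 0.0056, 0.0039]
orientation: [[-0.998, -0.057, 0.002], [-0.057, 0.998, -0.0], [-0.002, -0.0, -1.0]]
wrist_force: [-1.6, -0.2, 5.8]
gripper_width: 0.399
```

```bash
python3 look.py w2
```

```text
3.5333 [0.44901586 0.00564986 0.00387571] 0.3989596099119547 [-1.63178958 -0.20516742  5.84237177]
```

View pics/w2.png

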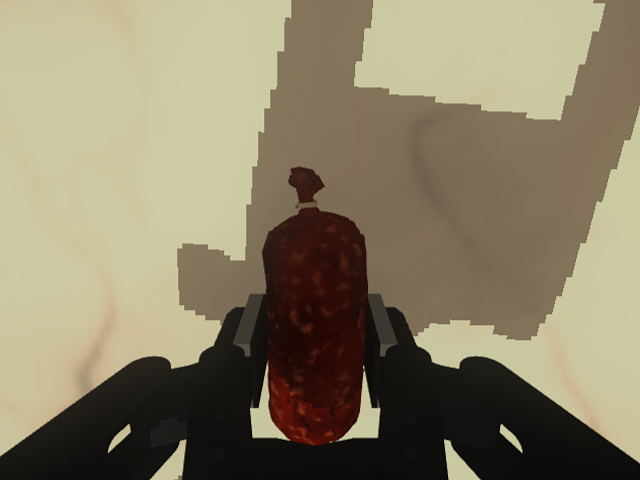

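The sausage is gripped across its middle (34 mm opening, pads at rows 300–400).

Request:
jog_arm:
  increments:
    - [0,0,20,0,0,0,20]
    - [10,2,50,0,0,0,20]
    - [45,8,60,0,0,0,20]
    - [85,15,60,0,0,-3,20]
    - [125,22,60,0,0,-3,20]
    - [160,28,60,0,0,-3,20]
    - [181,31,50,0,0,-3,20]
    - [181,31,30,0,0,-3,20]
    - [181,31,18,0,0,-3,20]
    - [181,31,12,0,0,-3,20]
    - [181,31,10,0,0,-3,20]
    - [181,31,9,0,0,-3,20]

```text
t: 4.58
tool_pos: [0.6279, 0.0368, 0.0109]
orientation: [[-1.0, -0.005, -0.002], [-0.005, 1.0, 0.0], [0.002, 0.0, -1.0]]
wrist_force: [-0.0, -0.8, -0.6]
gripper_width: 0.399
```

```bash
python3 look.py w3
```

```text
4.5833 [0.62790529 0.03678493 0.01093048] 0.3989520947315822 [-0.04112074 -0.7652305  -0.58840932]
```

View pics/w3.png

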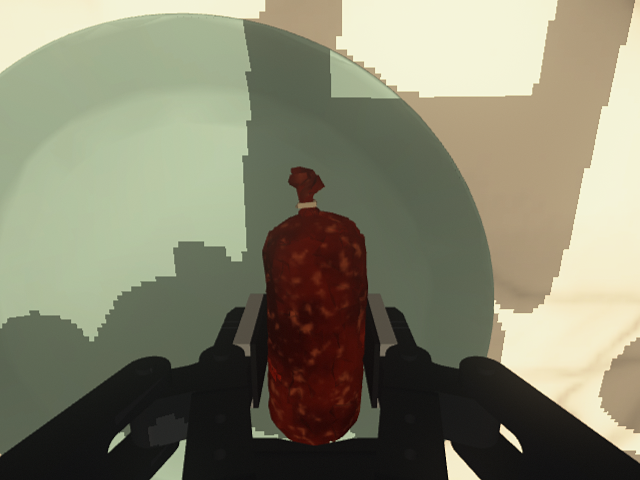

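Request:
jog_arm:
  increments:
    - [0,0,-1,0,0,0,20]
    - [0,0,-1.5,0,0,0,20]
    - [0,0,-1.5,0,0,0,20]

```text
t: 4.88
tool_pos: [0.6294, 0.0369, 0.011]
orientation: [[-1.0, -0.005, 0.001], [-0.005, 1.0, -0.0], [-0.001, -0.0, -1.0]]
wrist_force: [-0.5, 0.4, -1.6]
gripper_width: 0.398
```

Request:
jog_arm:
  increments:
    - [0,0,-1,0,0,0,20]
    - [0,0,-2,0,0,0,20]
    - [0,0,-2,0,0,0,20]

```text
t: 5.13
tool_pos: [0.6295, 0.0369, 0.0099]
orientation: [[-1.0, -0.005, 0.0], [-0.005, 1.0, -0.0], [-0.0, -0.0, -1.0]]
wrist_force: [-4.6, -0.2, 7.3]
gripper_width: 0.397
```

Request:
jog_arm:
  increments:
    - [0,0,0,0,0,0,40]
    - [0,0,0,0,0,0,48]
    - [0,0,0,0,0,0,54]
    - [0,0,0,0,0,0,54]
    - [0,0,15,0,0,0,54]
    - [0,0,45,0,0,0,60]
    - [0,0,80,0,0,0,70]
    - [-20,-20,110,0,0,0,85]
    - [-50,-50,125,0,0,0,85]
    - [-80,-80,125,0,0,0,85]
    - [-110,-108,125,0,0,0,85]
    - [-140,-137,125,0,0,0,85]

```text
t: 6.13
tool_pos: [0.4906, -0.0987, 0.1349]
orientation: [[-1.0, -0.006, 0.002], [-0.006, 1.0, -0.001], [-0.002, -0.001, -1.0]]
wrist_force: [0.4, -0.7, 0.0]
gripper_width: 0.995
```

```bash
python3 look.py w4
```

```text
6.1333 [ 0.49059388 -0.09868169  0.13488648] 0.9954617216444124 [ 0.42277124 -0.68615903  0.01808967]
```

View pics/w4.png

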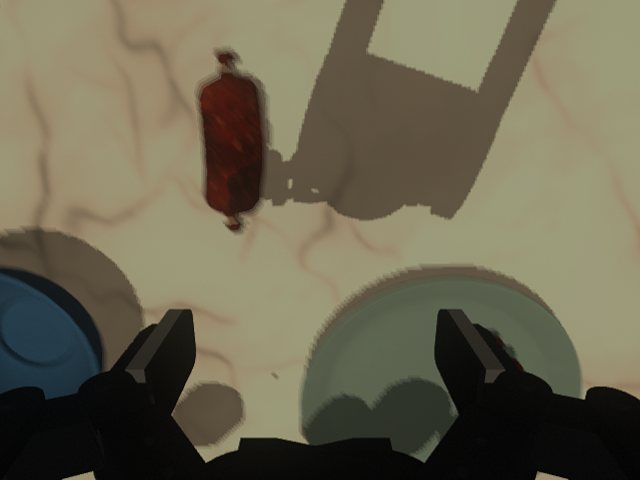

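Sausage A stayed on the plate, partly hidden at (500,345). Sausage B is at (232,145). I'll recheck its position.

```bash
python3 - <<'E'
from h import *
import pickle
I=cv2.imread('pics/w4.png');c=pickle.load(open('pics/w4.pkl','rb'));hsv=cv2.cvtColor(I,cv2.COLOR_BGR2HSV)
m=((hsv[...,0]<8)|(hsv[...,0]>172))&(hsv[...,1]>120)
m[280:]=0;m[:,:190]=0;m[:,290:]=0
m=cv2.morphologyEx(m.astype(np.uint8),cv2.MORPH_CLOSE,np.ones((7,7)))
for b in blobs(I,m,300): print(b.sum(),axis(c,b,.016))
E
```

```text
6272 ((439.1866455078125, -150.0511932373047), (86.25460052490234, 35.7876091003418), np.float64(175.077221446499), array([ 434.2895535 , -150.96881253]))
```

Request:
jog_arm:
  increments:
    - [-25,-25,0,0,0,-3,85]
    - [-50,-50,-20,0,0,-3,85]
    - [-50,-50,-55,0,0,-3,85]
    - [-50,-50,-85,0,0,-3,85]
    - [-50,-50,-110,0,0,-3,85]
    - [-50,-50,-122,0,0,-3,85]
    - [-50,-50,-129,0,0,-3,85]
    - [-50,-50,-129,0,0,-3,85]
    - [-50,-50,-129,0,0,-3,60]
    - [-50,-50,-129,0,0,-3,40]
    - [-50,-50,-129,0,0,-3,20]
    - [-50,-50,-129,0,0,-3,20]

```text
t: 7.18
tool_pos: [0.4425, -0.1482, 0.0054]
orientation: [[-0.999, 0.047, 0.002], [0.047, 0.999, -0.001], [-0.002, -0.001, -1.0]]
wrist_force: [0.5, 2.9, 11.3]
gripper_width: 0.446
```

Request:
jog_arm:
  increments:
    - [0,0,0,0,0,0,20]
    - [0,0,0,0,0,0,20]
    - [0,0,0,0,0,0,20]
    - [0,0,0,0,0,0,20]

```text
t: 7.52
tool_pos: [0.4426, -0.1482, 0.0057]
orientation: [[-0.999, 0.047, 0.002], [0.047, 0.999, -0.001], [-0.002, -0.001, -1.0]]
wrist_force: [-1.7, -0.4, 6.5]
gripper_width: 0.44
```

```bash
python3 look.py w5
```

```text
7.5167 [ 0.44258317 -0.14822724  0.00570274] 0.43990078603899657 [-1.74586908 -0.35907699  6.4782038 ]
```

View pics/w5.png

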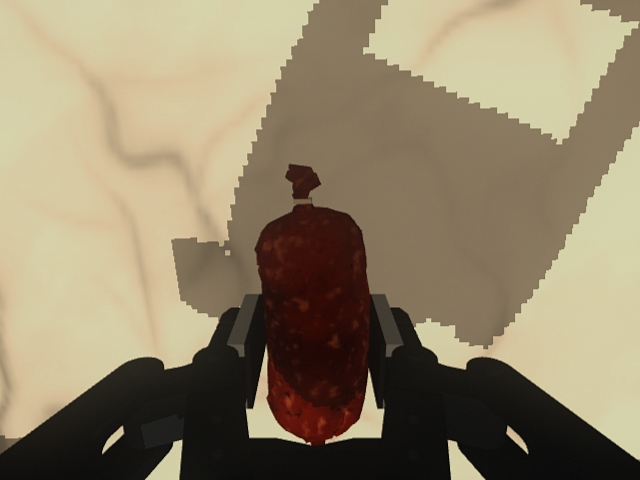

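Sausage B is held square across its middle. Next I carry it to the plate.

Request:
jog_arm:
  increments:
    - [0,0,20,0,0,0,20]
    - [10,6,50,0,0,3,20]
    - [45,25,65,0,0,3,20]
    - [80,45,65,0,0,3,20]
    - [115,65,65,0,0,3,20]
    - [150,85,65,0,0,3,20]
    - [187,105,60,0,0,3,20]
    - [187,105,35,0,0,3,20]
    - [187,105,18,0,0,3,20]
    - [187,105,11,0,0,3,20]
    - [187,105,9,0,0,3,20]
    - [187,105,7,0,0,3,20]

```text
t: 8.57
tool_pos: [0.6279, -0.0425, 0.0116]
orientation: [[-1.0, -0.005, -0.002], [-0.005, 1.0, 0.001], [0.002, 0.001, -1.0]]
wrist_force: [-6.7, 2.7, 9.9]
gripper_width: 0.438
```

Request:
jog_arm:
  increments:
    - [0,0,0,0,0,0,20]
    - [0,0,-1,0,0,0,20]
    - [0,0,-1,0,0,0,20]

```text
t: 8.82
tool_pos: [0.6288, -0.0431, 0.0116]
orientation: [[-1.0, -0.005, 0.001], [-0.005, 1.0, -0.0], [-0.001, -0.0, -1.0]]
wrist_force: [-2.6, 0.2, 3.7]
gripper_width: 0.435
```

Request:
jog_arm:
  increments:
    - [0,0,0,0,0,0,42]
    - [0,0,0,0,0,0,50]
    - [0,0,0,0,0,0,57]
    - [0,0,0,0,0,0,57]
    - [0,0,15,0,0,0,57]
    - [0,0,45,0,0,0,60]
    - [0,0,85,0,0,0,70]
    - [-20,-20,115,0,0,0,85]
    - [-45,-45,140,0,0,0,85]
    - [-73,-73,150,0,0,0,85]
    - [-102,-101,160,0,0,0,85]
    - [-130,-129,160,0,0,0,85]

```text
t: 9.82
tool_pos: [0.4988, -0.1732, 0.1745]
orientation: [[-1.0, -0.006, 0.006], [-0.006, 1.0, -0.003], [-0.006, -0.003, -1.0]]
wrist_force: [0.3, -1.2, 0.4]
gripper_width: 0.996
```

Request:
jog_arm:
  increments:
    - [-28,-28,0,0,0,0,85]
    - [-57,-56,0,0,0,0,85]
    - [-85,-84,0,0,0,0,85]
    - [-110,-110,0,0,0,0,85]
    - [-125,-125,0,0,0,0,85]
    - [-129,-128,0,0,0,0,85]
    - [-129,-128,0,0,0,0,85]

```text
t: 10.4
tool_pos: [0.3688, -0.3006, 0.1711]
orientation: [[-1.0, -0.002, 0.001], [-0.002, 1.0, -0.001], [-0.001, -0.001, -1.0]]
wrist_force: [-0.8, 0.7, -0.3]
gripper_width: 0.993
```

```bash
python3 look.py w6; python3 - <<'E'
from h import *
I=cams.read_camera('scene')[:,:,::-1];cv2.imwrite('pics/s3.png',cv2.resize(I[150:350,200:450],(800,600),interpolation=cv2.INTER_CUBIC))
E
```

```text
10.4 [ 0.36878432 -0.30062123  0.17105213] 0.9932548187505784 [-0.75241116  0.69247785 -0.27288979]
```

View pics/w6.png

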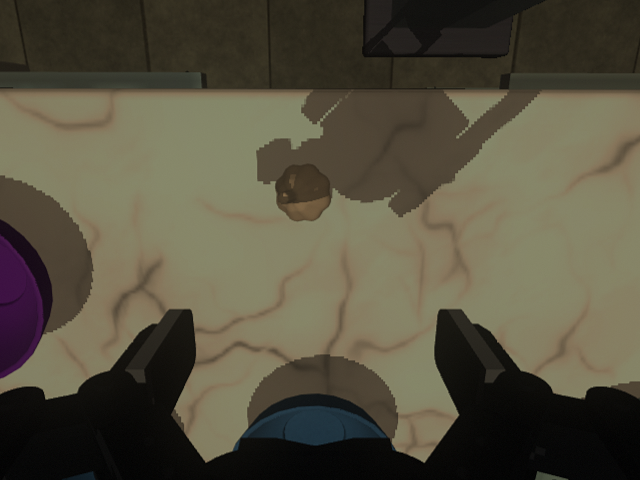

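View pics/s3.png

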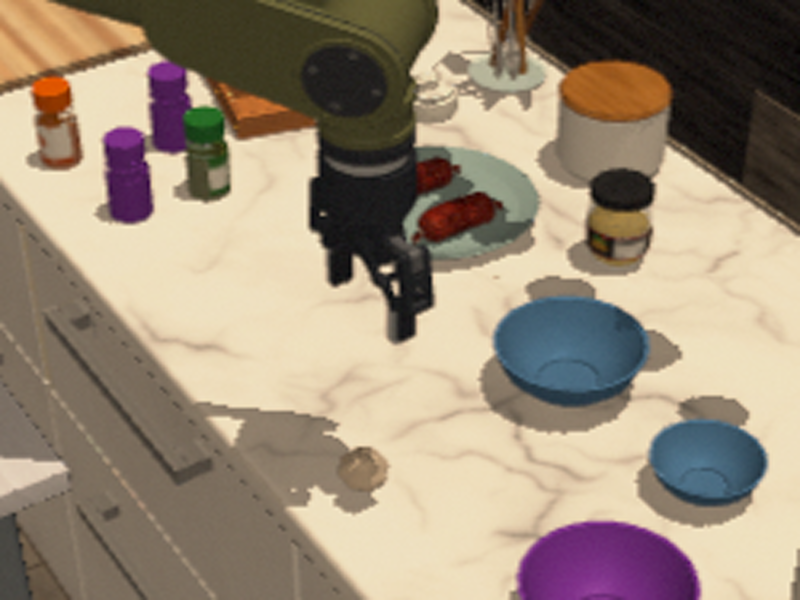

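Both sausages lie side by side on the plate. The garlic outline is centred at about (304,193) in the wrist view and (313,306.7) in the scene view.

```bash
python3 - <<'E'
from h import *
import pickle
c=pickle.load(open('pics/w6.pkl','rb'))
p=ray(c,304,193.5,.02);print(p, ray(c,304+28,193.5,.02)-p, ray(c,304,193.5-28,.02)-p)
s=cams.get_calibration('scene');print(ray(s,313.1,306.7,.022))
print('neck',ray(c,286,197,.05))
I=cv2.imread('pics/w6.png');cv2.imwrite('pics/w6z.png',cv2.resize(I[150:240,250:370],(800,600),interpolation=cv2.INTER_CUBIC))
E
```

```text
[ 0.35229308 -0.30824368  0.02      ] [-6.50261058e-05  2.01368343e-02  0.00000000e+00] [-2.00341736e-02  8.91287422e-05  0.00000000e+00]
[ 0.34732457 -0.3193102   0.022     ]
neck [ 0.34853679 -0.31914184  0.05      ]
```

View pics/w6z.png

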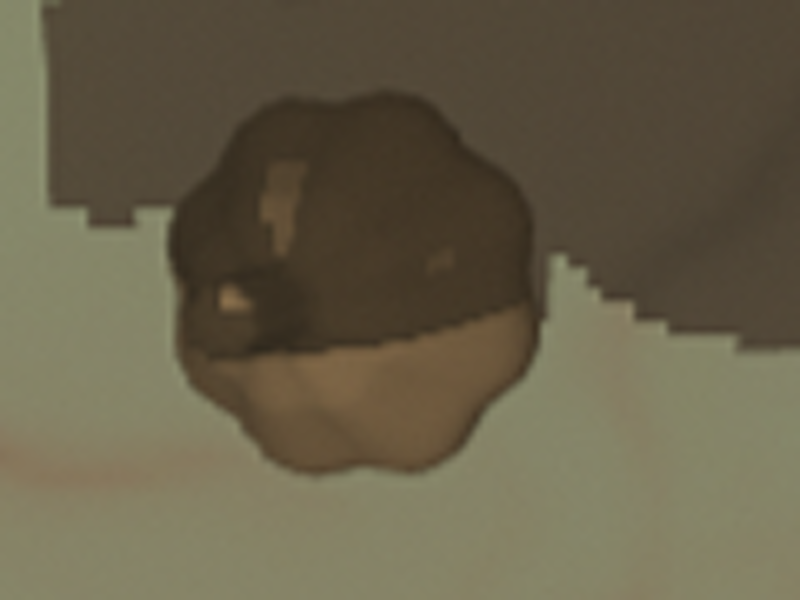

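```bash
python3 - <<'E'
from h import *
import pickle
I=cv2.imread('pics/scene0.png');cv2.imwrite('pics/g.png',cv2.resize(I[290:320,293:333],(800,600),interpolation=cv2.INTER_CUBIC))
s=cams.get_calibration('scene')
for X in [(.352,-.309,0),(.352,-.309,.02),(.352,-.309,.053),(.348,-.319,.05)]: print((proj(s,X)-[293,290])*20)
E
```

```text
[394.26339718 391.65274936]
[391.51739449 285.76438291]
[386.89089074 107.36218175]
[401.28057671 179.15805552]
```

View pics/g.png

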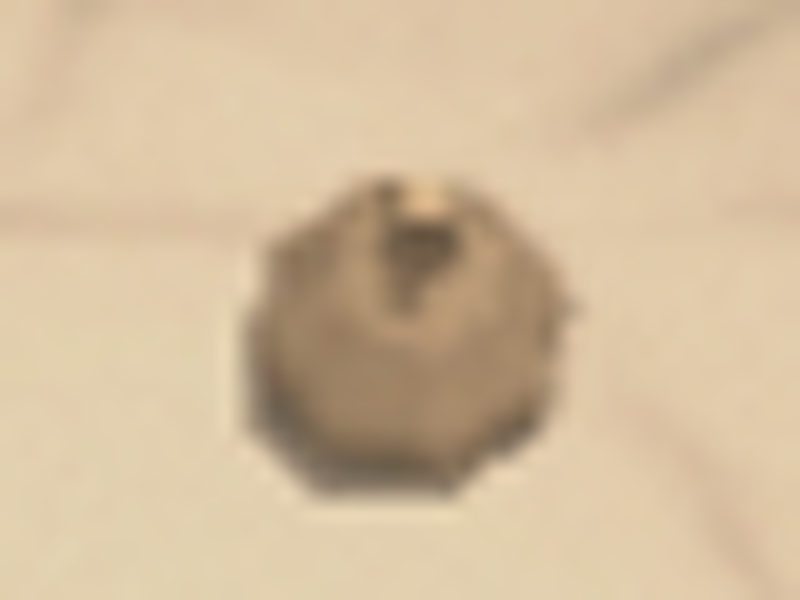

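Request:
jog_arm:
  increments:
    - [-19,-11,-25,0,0,0,85]
    - [-19,-11,-60,0,0,0,85]
    - [-19,-11,-95,0,0,0,85]
    - [-19,-11,-125,0,0,0,85]
    - [-19,-11,-145,0,0,0,85]
    - [-19,-11,-156,0,0,0,85]
    - [-19,-11,-160,0,0,0,85]
    - [-19,-11,-160,0,0,0,85]

```text
t: 11.17
tool_pos: [0.351, -0.31, 0.0097]
orientation: [[-1.0, -0.006, -0.001], [-0.006, 1.0, 0.001], [0.001, 0.001, -1.0]]
wrist_force: [-0.5, 0.2, 0.4]
gripper_width: 0.995
```

```bash
python3 look.py w7
```

```text
11.1667 [ 0.3509935  -0.31002238  0.00974191] 0.9950544161181543 [-0.49941132  0.21458988  0.352093  ]
```

View pics/w7.png

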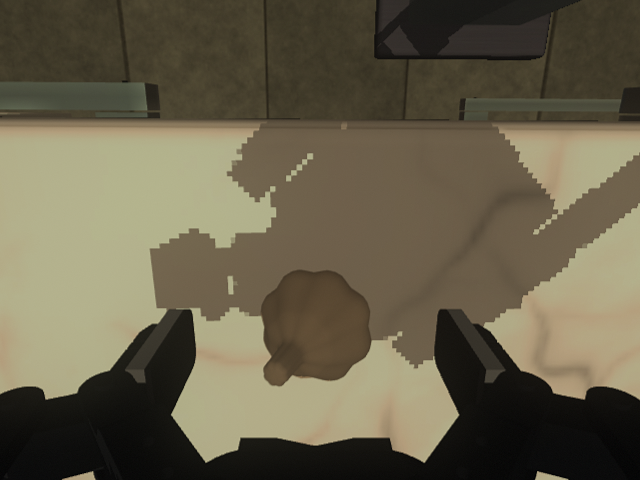

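The bulb is centred between the jaws at (316,325), and its neck is bent.

```bash
python3 - <<'E'
from h import *
import pickle
c=pickle.load(open('pics/w7.pkl','rb'));print(ray(c,316,325,.02),ray(c,316,325,.025))
E
```

```text
[ 0.3496281  -0.30945771  0.02      ] [ 0.34682059 -0.30950542  0.025     ]
```

Request:
jog_arm:
  increments:
    - [-2,0,0,0,0,0,60]
    - [-2,0,0,0,0,0,45]
    - [-2,0,0,0,0,0,30]
    - [-2,0,0,0,0,0,25]
    - [-2,0,0,0,0,0,25]
    - [-2,0,0,0,0,0,25]
    - [-2,0,0,0,0,0,25]
    - [-2,0,0,0,0,0,25]
    - [-2,0,0,0,0,0,25]
  grip_force: 28

```text
t: 11.97
tool_pos: [0.3491, -0.3114, 0.0114]
orientation: [[-1.0, -0.005, 0.001], [-0.005, 1.0, -0.001], [-0.001, -0.001, -1.0]]
wrist_force: [-1.2, 2.2, 5.8]
gripper_width: 0.448
```

Request:
jog_arm:
  increments:
    - [0,0,15,0,0,0,25]
    - [0,0,45,0,0,0,25]
    - [0,0,80,0,0,0,25]
    - [0,0,105,0,0,0,25]
    - [0,0,110,0,0,0,25]

```text
t: 12.38
tool_pos: [0.3506, -0.3132, 0.1256]
orientation: [[-1.0, -0.005, 0.006], [-0.005, 1.0, -0.007], [-0.006, -0.007, -1.0]]
wrist_force: [0.8, -0.6, 1.3]
gripper_width: 0.445
```

```bash
python3 look.py w8
```

```text
12.3833 [ 0.35058942 -0.31322146  0.12563049] 0.44456069176209473 [ 0.79643378 -0.61769995  1.25993821]
```

View pics/w8.png

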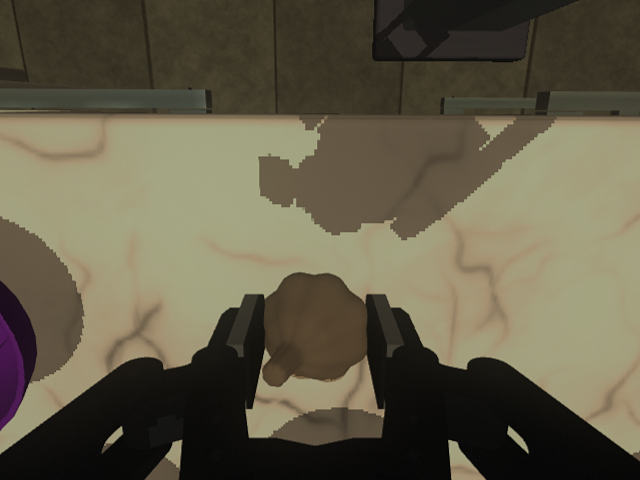

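Garlic is held (38 mm opening). I move towards the bowl and refine its centre.

Request:
jog_arm:
  increments:
    - [30,2,20,0,0,0,25]
    - [70,5,40,0,0,0,25]
    - [110,8,50,0,0,0,25]
    - [140,11,50,0,0,0,25]
    - [150,11,50,0,0,0,25]
    - [150,11,50,0,0,0,25]

```text
t: 12.93
tool_pos: [0.4996, -0.2989, 0.1681]
orientation: [[-1.0, -0.007, -0.002], [-0.007, 1.0, 0.002], [0.002, 0.002, -1.0]]
wrist_force: [-0.8, 0.2, -1.1]
gripper_width: 0.446
```

```bash
python3 look.py w9
```

```text
12.9333 [ 0.49962687 -0.29888754  0.16806829] 0.4457015914051203 [-0.83490179  0.22380131 -1.11323312]
```

View pics/w9.png

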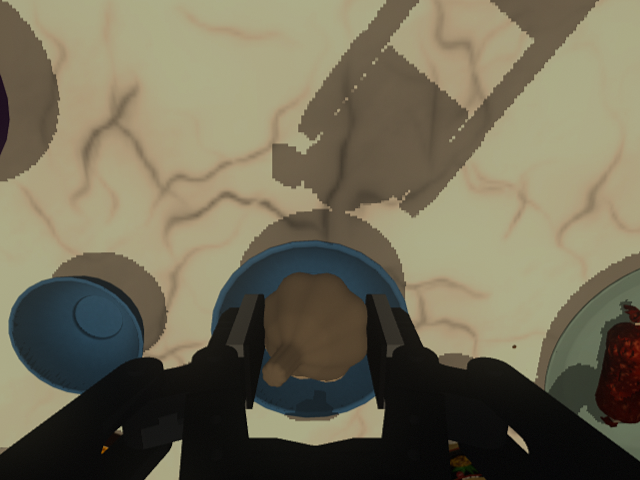

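```bash
python3 - <<'E'
from h import *
import pickle
I=cv2.imread('pics/w9.png');c=pickle.load(open('pics/w9.pkl','rb'));hsv=cv2.cvtColor(I,cv2.COLOR_BGR2HSV)
m=cv2.inRange(hsv,(90,80,30),(125,255,255));m[:,:205]=0
v,u=np.nonzero(m);print(u.min(),u.max(),v.min(),v.max())
pts=[]
for x in range(225,400,5):
    pts.append((x,v[u==x].min()))
for y in range(270,320,5): pts+=[(u[v==y].min(),y),(u[v==y].max(),y)]
P=np.array([ray(c,a,b,.055)[:2] for a,b in pts])
A=np.c_[2*P,np.ones(len(P))];x=np.linalg.lstsq(A,(P**2).sum(1),rcond=None)[0];print('bowl',x[:2],np.sqrt(x[2]+x[:2]@x[:2]))
E
```

```text
212 407 241 416
bowl [ 0.57412645 -0.3007155 ] 0.06786228210623513
```

Request:
jog_arm:
  increments:
    - [38,-1,0,0,0,0,25]
    - [70,-1,-5,0,0,0,25]
    - [76,-1,-40,0,0,0,25]
    - [76,-1,-75,0,0,0,25]
    - [76,-1,-105,0,0,0,25]
    - [76,-1,-130,0,0,0,25]
    - [76,-1,-142,0,0,0,25]
    - [76,-1,-147,0,0,0,25]
    - [76,-1,-149,0,0,0,25]
    - [76,-1,-149,0,0,0,25]

```text
t: 13.82
tool_pos: [0.5745, -0.3014, 0.022]
orientation: [[-1.0, -0.004, 0.001], [-0.004, 1.0, -0.001], [-0.001, -0.001, -1.0]]
wrist_force: [-0.3, -0.4, -1.0]
gripper_width: 0.44
```

Request:
jog_arm:
  increments:
    - [0,0,-1,0,0,0,25]
    - [0,0,-2,0,0,0,25]
    - [0,0,-3,0,0,0,25]
    - [0,0,-3,0,0,0,25]

```text
t: 14.15
tool_pos: [0.5749, -0.301, 0.0189]
orientation: [[-1.0, -0.005, 0.001], [-0.005, 1.0, -0.001], [-0.001, -0.001, -1.0]]
wrist_force: [-0.3, 0.2, -0.8]
gripper_width: 0.445
```

Request:
jog_arm:
  increments:
    - [0,0,-1,0,0,0,25]
    - [0,0,-2,0,0,0,25]
    - [0,0,-2,0,0,0,25]

```text
t: 14.4
tool_pos: [0.5751, -0.301, 0.0175]
orientation: [[-1.0, -0.005, 0.001], [-0.005, 1.0, -0.0], [-0.001, -0.0, -1.0]]
wrist_force: [-1.4, 1.7, 6.0]
gripper_width: 0.445
```

```bash
python3 look.py w10
```

```text
14.4 [ 0.57505165 -0.30095974  0.01748581] 0.44475860041615695 [-1.42107058  1.68540545  5.97090911]
```

View pics/w10.png

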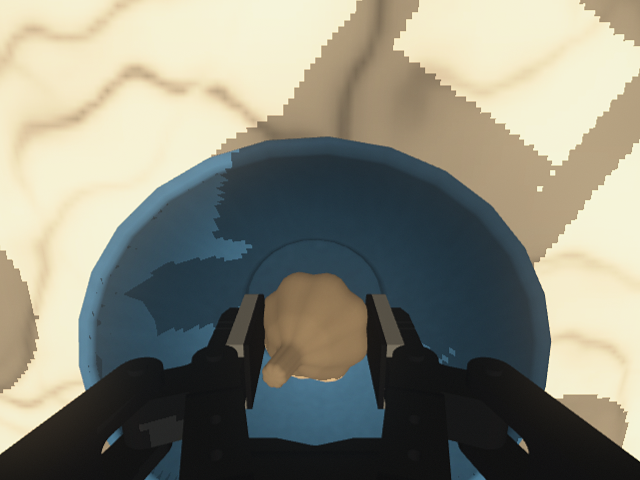

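The garlic rests on the bowl floor at the predicted height. I release, rise and go to the jars.

Request:
jog_arm:
  increments:
    - [0,0,0,0,0,0,45]
    - [0,0,0,0,0,0,50]
    - [0,0,0,0,0,0,54]
    - [0,0,0,0,0,0,54]
    - [0,0,15,0,0,0,54]
    - [0,0,45,0,0,0,54]
    - [0,0,85,0,0,0,60]
    - [0,0,125,0,0,0,70]
    - [0,5,165,0,0,0,85]
    - [-5,30,195,0,0,0,85]
    - [-15,65,215,0,0,0,85]
    - [-25,105,225,0,0,0,85]

```text
t: 15.45
tool_pos: [0.5508, -0.1971, 0.247]
orientation: [[-1.0, -0.003, 0.007], [-0.003, 1.0, -0.004], [-0.007, -0.004, -1.0]]
wrist_force: [0.5, 2.0, 0.5]
gripper_width: 0.997
```

```bash
python3 look.py w11
```

```text
15.45 [ 0.55081977 -0.19709736  0.24701013] 0.9966538481258214 [0.54620207 1.96500512 0.4896856 ]
```

View pics/w11.png

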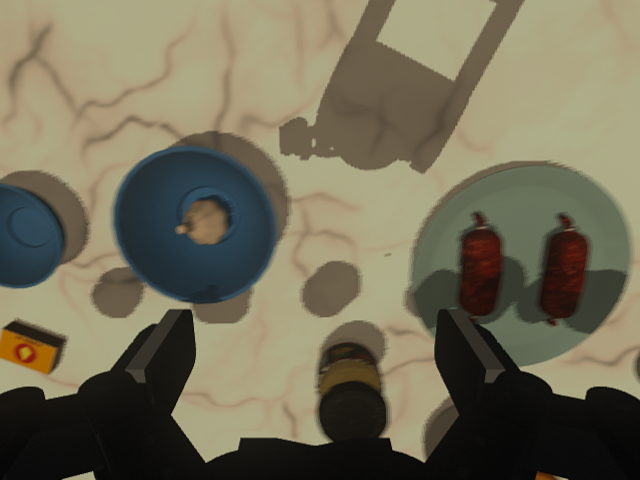

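The garlic stands in the bowl (207,220), and both sausages lie flat and separate on the plate (480,270) and (565,270).

Request:
jog_arm:
  increments:
    - [-12,36,5,0,0,0,85]
    - [-24,73,10,0,0,0,85]
    - [-36,110,20,0,0,0,85]
    - [-48,146,30,0,0,0,85]
    - [-60,183,30,0,0,0,85]
    - [-72,220,30,0,0,0,85]
    - [-84,256,30,0,0,0,85]
    - [-96,292,30,0,0,0,85]
    - [-108,330,30,0,0,0,85]
    - [-116,354,30,0,0,0,85]
    - [-120,366,30,0,0,0,85]
    - [-120,366,30,0,0,0,85]

```text
t: 16.5
tool_pos: [0.4286, 0.1717, 0.2719]
orientation: [[-1.0, -0.009, 0.001], [-0.009, 1.0, 0.001], [-0.001, 0.001, -1.0]]
wrist_force: [0.6, -0.1, -0.4]
gripper_width: 0.997
```

```bash
python3 look.py w12
```

```text
16.5 [0.42855023 0.17165561 0.27188665] 0.9965529775424167 [ 0.64570074 -0.136671   -0.36048507]
```

View pics/w12.png

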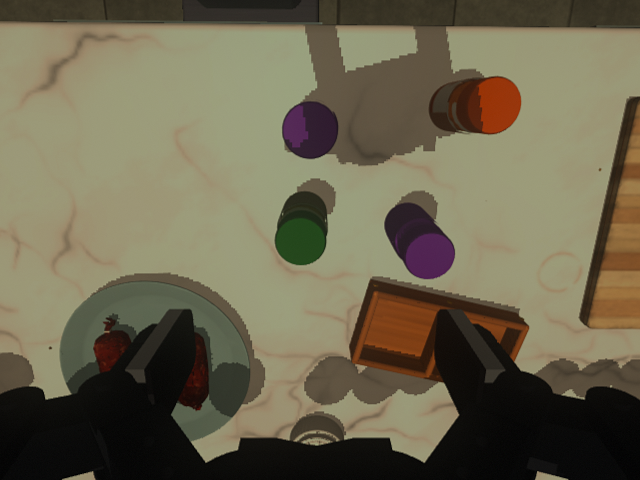

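Cap tops: green (300,241), orange (492,105), purples (311,130) and (430,256). The tray's near edge runs from about (375,280) to (529,322).

```bash
python3 - <<'E'
from h import *
import pickle
I=cv2.imread('pics/w12.png');c=pickle.load(open('pics/w12.pkl','rb'));hsv=cv2.cvtColor(I,cv2.COLOR_BGR2HSV)
print([hsv[y,x] for y,x in [(241,300),(105,500),(256,430),(130,311),(320,400)]])
for n,lo,hi in [('green',(45,120,30),(85,255,255)),('orange',(0,190,110),(14,255,255)),('purple',(125,60,20),(165,255,255))]:
    m=cv2.inRange(hsv,lo,hi)
    for b in blobs(I,m,250):
        v,u=np.nonzero(b);pts=np.c_[u,v].astype(np.float32)
        (x,y),r=cv2.minEnclosingCircle(pts);print(n,b.sum(),u.min(),u.max(),v.min(),v.max(),(x,y,r),ray(c,x,y,.1).round(4))
cv2.imwrite('pics/t.png',cv2.resize(I[265:395,340:540],(800,520),interpolation=cv2.INTER_CUBIC))
E
```

```text
[array([ 55, 155,  69], dtype=uint8), array([  9, 238, 152], dtype=uint8), array([149, 143,  82], dtype=uint8), array([152,  94,  49], dtype=uint8), array([ 12, 213, 129], dtype=uint8)]
green 1846 276 325 217 264 (300.3163146972656, 240.5, 24.930665969848633) [0.4544 0.1609 0.1   ]
orange 1882 478 520 77 132 (496.0, 105.5, 28.692432403564453) [0.3502 0.3026 0.1   ]
orange 3116 353 436 292 362 (394.3493347167969, 336.2547912597656, 48.70927047729492) [0.5401 0.2417 0.1   ]
orange 529 467 528 314 360 (494.96807861328125, 332.03192138671875, 33.27717208862305) [0.5352 0.3277 0.1   ]
purple 2436 283 337 102 157 (310.404541015625, 129.5501251220703, 28.258766174316406) [0.3685 0.1683 0.1   ]
purple 3341 386 454 203 278 (418.69903564453125, 240.43203735351562, 41.240989685058594) [0.4534 0.2553 0.1   ]
```

View pics/t.png

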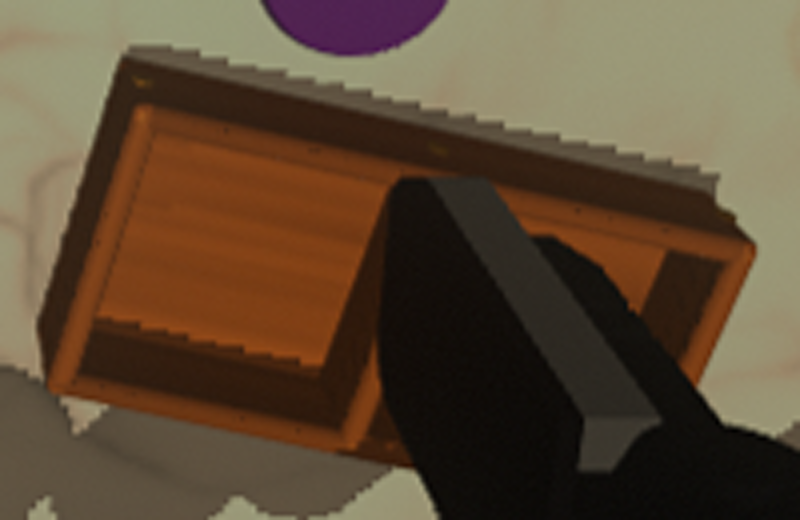

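```bash
python3 - <<'E'
from h import *
import pickle
c=pickle.load(open('pics/w12.pkl','rb'))
q=[ray(c,340+a/4,265+b/4,.032) for a,b in [(143,103),(755,243),(50,390)]]
for p in q: print(p.round(4))
a,b,d=q; print(np.linalg.norm(a-b),np.linalg.norm(a-d),(b-a)@(d-a)/np.linalg.norm(a-b)/np.linalg.norm(a-d))
o=(b+d)/2;ax=(b-a)/np.linalg.norm(b-a);print('centre',o,'yaxis',ax,'left bay(-)',o-.0405*ax,'+',o+.0405*ax,np.degrees(np.arctan2(ax[1],ax[0])))
s=cams.get_calibration('scene')
for X in [(.4544,.1609,.1),(.35,.30,.1),tuple(o)]: print(proj(s,X))
for x,y in[(300.3,240.5),(492,105)]: print(ray(c,x,y,.1))
I=cv2.imread('pics/w12.png');cv2.imwrite('pics/o.png',cv2.resize(I[65:145,420:530],(770,560),interpolation=cv2.INTER_CUBIC))
E
```

```text
[0.5289 0.2348 0.032 ]
[0.567  0.3956 0.032 ]
[0.6128 0.2145 0.032 ]
0.165296442677616 0.08630225751495342 -0.004832439291454916
centre [0.58989991 0.30504493 0.032     ] yaxis [0.23060952 0.97304638 0.        ] left bay(-) [0.58056022 0.26563655 0.032     ] + [0.59923959 0.34445331 0.032     ] 76.66704054914801
[262.62396541 188.24271675]
[215.01729515 178.46178268]
[278.80320576 174.4838809 ]
[0.45437577 0.16087733 0.1       ]
[0.34990099 0.29966531 0.1       ]
```

View pics/o.png

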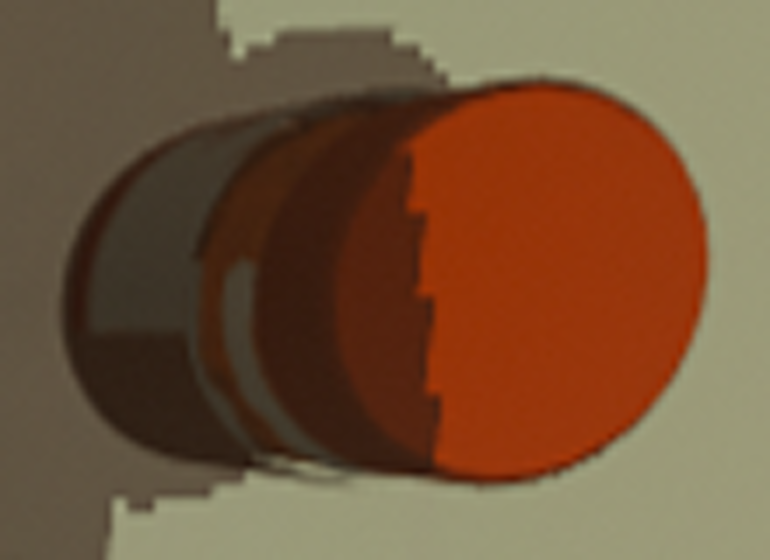

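Request:
jog_arm:
  increments:
    - [15,-6,-20,0,0,0,85]
    - [25,-9,-55,0,0,0,85]
    - [25,-9,-90,0,0,0,85]
    - [25,-9,-125,0,0,0,85]
    - [25,-9,-160,0,0,0,85]
    - [25,-9,-190,0,0,0,85]
    - [25,-9,-212,0,0,0,85]
    - [25,-9,-225,0,0,0,85]
    - [25,-9,-230,0,0,0,85]
    - [25,-9,-230,0,0,0,85]

```text
t: 17.38
tool_pos: [0.4541, 0.1593, 0.0398]
orientation: [[-1.0, -0.004, -0.003], [-0.004, 1.0, -0.001], [0.003, -0.001, -1.0]]
wrist_force: [0.1, 0.1, -0.0]
gripper_width: 0.996
```

```bash
python3 look.py w13
```

```text
17.3833 [0.45408247 0.15934056 0.03982195] 0.9960527235819389 [ 0.09775234  0.1129233  -0.02568716]
```

View pics/w13.png

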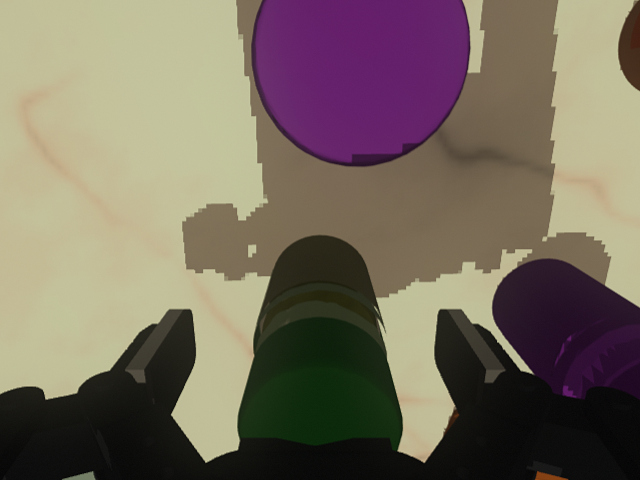

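The green jar stands centred between the jaws (320), and the purple jar at the right is clear.

```bash
python3 - <<'E'
from h import *
import pickle
c=pickle.load(open('pics/w13.pkl','rb'));print(ray(c,320,237,0),ray(c,320,237,0)+[.022,0,0])
E
```

```text
[0.43518308 0.16183513 0.        ] [0.45718308 0.16183513 0.        ]
```

Request:
jog_arm:
  increments:
    - [0,0,0,0,0,0,65]
    - [0,0,0,0,0,0,50]
    - [0,0,0,0,0,0,35]
    - [0,0,0,0,0,0,30]
    - [0,0,0,0,0,0,30]
    - [0,0,0,0,0,0,30]
    - [0,0,0,0,0,0,30]
    - [0,0,0,0,0,0,30]
  grip_force: 45

```text
t: 18.1
tool_pos: [0.4557, 0.1609, 0.0425]
orientation: [[-1.0, -0.005, 0.002], [-0.005, 1.0, 0.001], [-0.002, 0.001, -1.0]]
wrist_force: [-1.3, 1.4, 6.4]
gripper_width: 0.5
```

Request:
jog_arm:
  increments:
    - [0,0,15,0,0,0,30]
    - [0,0,45,0,0,0,30]
    - [0,0,80,0,0,0,30]
    - [0,0,110,0,0,0,30]
    - [15,10,120,0,0,0,30]
    - [35,30,120,0,0,0,30]
    - [50,45,120,0,0,0,30]
    - [60,55,120,0,0,0,30]
    - [65,60,120,0,0,0,30]
    - [65,60,120,0,0,0,30]

```text
t: 18.93
tool_pos: [0.5199, 0.2211, 0.1604]
orientation: [[-1.0, -0.006, -0.001], [-0.006, 1.0, -0.0], [0.001, -0.0, -1.0]]
wrist_force: [-0.7, -0.4, -1.1]
gripper_width: 0.506
```

```bash
python3 look.py w14
```

```text
18.9333 [0.51987715 0.22114767 0.16039928] 0.5060808429304416 [-0.73597874 -0.3502543  -1.07273835]
```

View pics/w14.png

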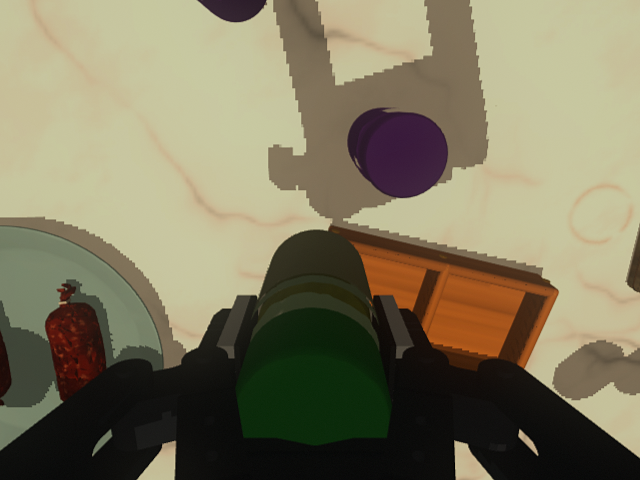

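```bash
python3 - <<'E'
from h import *
import pickle
I=cv2.imread('pics/w14.png');c=pickle.load(open('pics/w14.pkl','rb'))
cv2.imwrite('pics/t2.png',cv2.resize(I[215:385,370:580],(741,600),interpolation=cv2.INTER_CUBIC))
for X in [(.5289,.2348),(.567,.3956),(.6510,.375),(.5806,.2656),(.5992,.3445)]:print(X,proj(c,X+(.032,)))
E
```

```text
(0.5289, 0.2348) [334.22399278 237.34090003]
(0.567, 0.3956) [558.36603066 289.76740234]
(0.651, 0.375) [512.15708887 389.18310572]
(0.5806, 0.2656) [375.34008669 305.89547784]
(0.5992, 0.3445) [481.17895663 329.42767977]
```

View pics/t2.png

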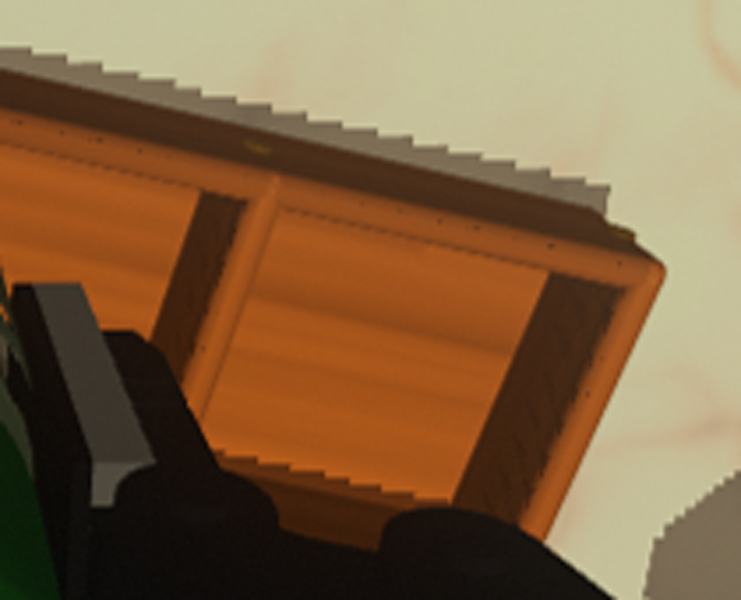

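```bash
python3 - <<'E'
from h import *
import pickle
c=pickle.load(open('pics/w14.pkl','rb'));f=lambda x,y:ray(c,370+x/3.529,215+y/3.529,.032)
a,b,o=f(283,200),f(622,288),f(664,266);print(a,b,o,np.linalg.norm(a-b))
ax=(b-a)/np.linalg.norm(b-a);n=np.array([ax[1],-ax[0],0]);print(ax,'bay+',(a+b)/2+.036*n, 'bay-',(a+b)/2+.036*n-.081*ax,'bay+ from corner',o+.044*n-.0445*ax)
E
```

```text
[0.55365085 0.31694167 0.032     ] [0.57240731 0.38787367 0.032     ] [0.56747399 0.39553502 0.032     ] 0.07336997543338537
[0.25564212 0.96677149 0.        ] bay+ [0.59783285 0.34320456 0.032     ] bay- [0.57712584 0.26489607 0.032     ] bay+ from corner [0.59863587 0.34126543 0.032     ]
```

The tray bays agree across views: far bay (0.598, 0.343), near bay (0.579, 0.265). I'll place green in the far bay.

Request:
jog_arm:
  increments:
    - [20,30,0,0,0,0,30]
    - [40,60,0,0,0,0,30]
    - [60,95,0,0,0,0,30]
    - [75,118,-10,0,0,0,30]
    - [78,122,-35,0,0,0,30]
    - [78,122,-65,0,0,0,30]
    - [78,122,-88,0,0,0,30]
    - [78,122,-100,0,0,0,30]
    - [78,122,-106,0,0,0,30]
    - [78,122,-109,0,0,0,30]
    - [78,122,-109,0,0,0,30]

```text
t: 19.9
tool_pos: [0.598, 0.3423, 0.0526]
orientation: [[-1.0, -0.005, 0.001], [-0.005, 1.0, 0.0], [-0.001, 0.0, -1.0]]
wrist_force: [-0.7, -0.2, -0.5]
gripper_width: 0.501
```

```bash
python3 look.py w15
```

```text
19.9 [0.59795095 0.342278   0.05257637] 0.501107058854372 [-0.68976796 -0.19508272 -0.46037375]
```

View pics/w15.png

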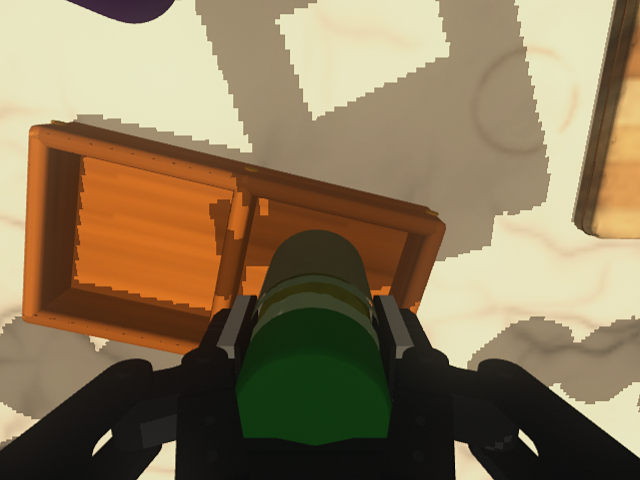

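The jar base is well inside the far bay. I lower it to contact.

Request:
jog_arm:
  increments:
    - [0,0,-2,0,0,0,30]
    - [0,0,-3,0,0,0,30]
    - [0,0,-4,0,0,0,30]
    - [0,0,-4,0,0,0,30]

```text
t: 20.28
tool_pos: [0.598, 0.3427, 0.0486]
orientation: [[-1.0, -0.005, 0.001], [-0.005, 1.0, 0.0], [-0.001, 0.0, -1.0]]
wrist_force: [-0.6, -0.3, -1.0]
gripper_width: 0.504
```

```bash
python3 - <<'E'
from h import *
import pickle
c=pickle.load(open('pics/w15.pkl','rb'));f=lambda x,y:ray(c,x,y,.032)
q=[f(35,126),f(445,221),f(24,320)];print(q)
a,b,d=q;print(np.linalg.norm(a-b),np.linalg.norm(a-d));o=(b+d)/2;ax=(b-a)/np.linalg.norm(b-a);print(o,o-.0405*ax,o+.0405*ax)
E
```

```text
[array([0.52935464, 0.23543536, 0.032     ]), array([0.56599645, 0.39550849, 0.032     ]), array([0.61213036, 0.21453959, 0.032     ])]
0.1642133611750335 0.0853724414035004
[0.58906341 0.30502404 0.032     ] [0.58002643 0.26554515 0.032     ] [0.59810039 0.34450293 0.032     ]
```

Request:
jog_arm:
  increments:
    - [0,0,-1,0,0,0,30]
    - [0,0,-2,0,0,0,30]
    - [0,0,-2,0,0,0,30]

```text
t: 20.53
tool_pos: [0.5986, 0.3428, 0.0486]
orientation: [[-1.0, -0.005, 0.002], [-0.005, 1.0, 0.0], [-0.002, 0.0, -1.0]]
wrist_force: [-3.7, -2.2, 7.9]
gripper_width: 0.499
```

Request:
jog_arm:
  increments:
    - [0,0,0,0,0,0,47]
    - [0,0,0,0,0,0,52]
    - [0,0,0,0,0,0,58]
    - [0,0,0,0,0,0,58]
    - [0,0,15,0,0,0,58]
    - [0,0,45,0,0,0,58]
    - [0,0,80,0,0,0,58]
    - [0,0,115,0,0,0,65]
    - [-15,-2,140,0,0,0,85]
    - [-45,-8,150,0,0,0,85]
    - [-80,-14,150,0,0,0,85]
    - [-120,-20,150,0,0,0,85]

```text
t: 21.53
tool_pos: [0.478, 0.3226, 0.1988]
orientation: [[-1.0, -0.004, 0.004], [-0.004, 1.0, 0.002], [-0.004, 0.002, -1.0]]
wrist_force: [-0.4, -0.2, 1.1]
gripper_width: 0.995
```

Request:
jog_arm:
  increments:
    - [-40,-7,0,0,0,0,85]
    - [-75,-13,0,0,0,0,85]
    - [-90,-18,0,0,0,0,85]
    - [-98,-20,0,0,0,0,85]
    - [-98,-20,0,0,0,0,85]

```text
t: 21.95
tool_pos: [0.3788, 0.3025, 0.1969]
orientation: [[-1.0, -0.006, 0.002], [-0.006, 1.0, 0.001], [-0.002, 0.001, -1.0]]
wrist_force: [0.3, -0.1, -0.3]
gripper_width: 0.997
```

```bash
python3 look.py w16
```

```text
21.95 [0.37878346 0.30252318 0.19693719] 0.9968614522206954 [ 0.33435251 -0.09827202 -0.34439334]
```

View pics/w16.png

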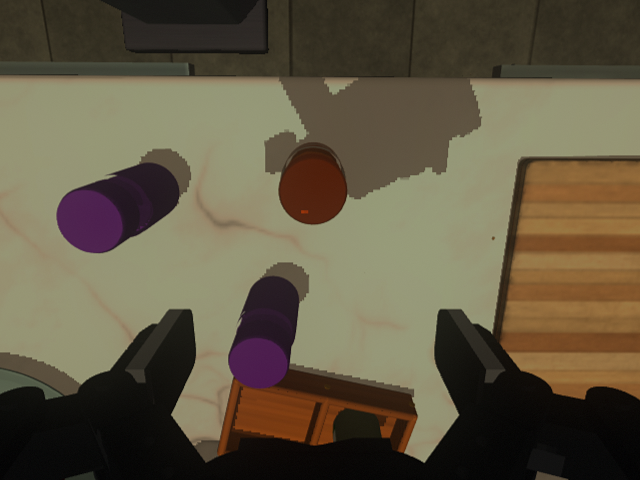

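Green stands in the far bay (355,425). The orange cap is centred at (313,187).

```bash
python3 - <<'E'
from h import *
import pickle
c=pickle.load(open('pics/w16.pkl','rb'));print(ray(c,313,187,.1),ray(c,312,144,0.04))
E
```

```text
[0.34744055 0.30162051 0.1       ] [0.32793055 0.30067422 0.04      ]
```

Request:
jog_arm:
  increments:
    - [-20,0,-8,0,0,0,85]
    - [-31,-1,-30,0,0,0,85]
    - [-31,-1,-65,0,0,0,85]
    - [-31,-1,-100,0,0,0,85]
    - [-31,-1,-130,0,0,0,85]
    - [-31,-1,-148,0,0,0,85]
    - [-31,-1,-155,0,0,0,85]
    - [-31,-1,-155,0,0,0,85]

```text
t: 22.67
tool_pos: [0.3485, 0.3009, 0.0391]
orientation: [[-1.0, -0.004, -0.003], [-0.004, 1.0, -0.002], [0.003, -0.002, -1.0]]
wrist_force: [-0.2, -0.6, 0.2]
gripper_width: 0.994
```

```bash
python3 look.py w17
```

```text
22.6667 [0.34849834 0.3009303  0.03911667] 0.9944680732925234 [-0.15803063 -0.62650138  0.16371906]
```

View pics/w17.png

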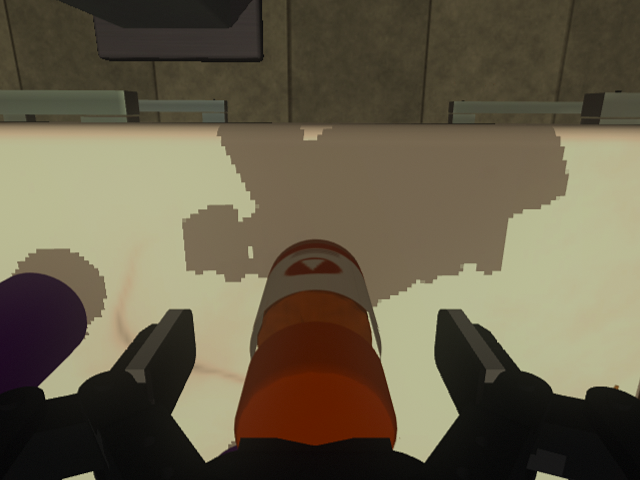

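The orange jar is centred (315). I close, then lift.

Request:
jog_arm:
  increments:
    - [0,0,0,0,0,0,65]
    - [0,0,0,0,0,0,50]
    - [0,0,0,0,0,0,35]
    - [0,0,0,0,0,0,30]
    - [0,0,0,0,0,0,30]
    - [0,0,0,0,0,0,30]
    - [0,0,0,0,0,0,30]
    - [0,0,0,0,0,0,30]
  grip_force: 45

```text
t: 23.38
tool_pos: [0.3499, 0.3022, 0.0427]
orientation: [[-1.0, -0.005, 0.003], [-0.005, 1.0, 0.001], [-0.003, 0.001, -1.0]]
wrist_force: [-0.1, -1.3, 6.1]
gripper_width: 0.493
```

Request:
jog_arm:
  increments:
    - [0,0,15,0,0,0,30]
    - [0,0,45,0,0,0,30]
    - [0,0,80,0,0,0,30]
    - [0,0,115,0,0,0,30]
    - [15,-2,145,0,0,0,30]
    - [45,-7,150,0,0,0,30]
    - [80,-13,150,0,0,0,30]
    - [115,-18,150,0,0,0,30]
    - [150,-24,150,0,0,0,30]
    - [170,-27,150,0,0,0,30]
    - [170,-27,150,0,0,0,30]

```text
t: 24.3
tool_pos: [0.5217, 0.2734, 0.1905]
orientation: [[-1.0, -0.002, 0.001], [-0.002, 1.0, -0.0], [-0.001, -0.0, -1.0]]
wrist_force: [-0.5, 0.3, -1.8]
gripper_width: 0.49
```

```bash
python3 look.py w18
```

```text
24.3 [0.52172317 0.27339047 0.19053581] 0.4896747960988082 [-0.49656336  0.2736802  -1.78923498]
```

View pics/w18.png

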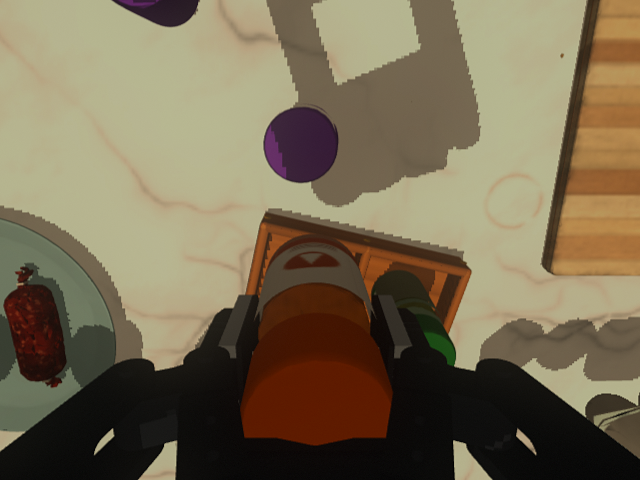

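Request:
jog_arm:
  increments:
    - [30,-6,0,0,0,0,30]
    - [55,-11,-5,0,0,0,30]
    - [60,-12,-30,0,0,0,30]
    - [60,-12,-60,0,0,0,30]
    - [60,-12,-90,0,0,0,30]
    - [60,-12,-113,0,0,0,30]
    - [60,-12,-127,0,0,0,30]
    - [60,-12,-134,0,0,0,30]
    - [60,-12,-138,0,0,0,30]
    - [60,-12,-138,0,0,0,30]

```text
t: 25.18
tool_pos: [0.5785, 0.2629, 0.0532]
orientation: [[-1.0, -0.005, 0.0], [-0.005, 1.0, 0.0], [-0.0, 0.0, -1.0]]
wrist_force: [0.5, -0.1, -0.8]
gripper_width: 0.49
```

```bash
python3 look.py w19
```

```text
25.1833 [0.57850195 0.26285388 0.05323485] 0.4898465931697527 [ 0.47627818 -0.13871141 -0.82500303]
```

View pics/w19.png

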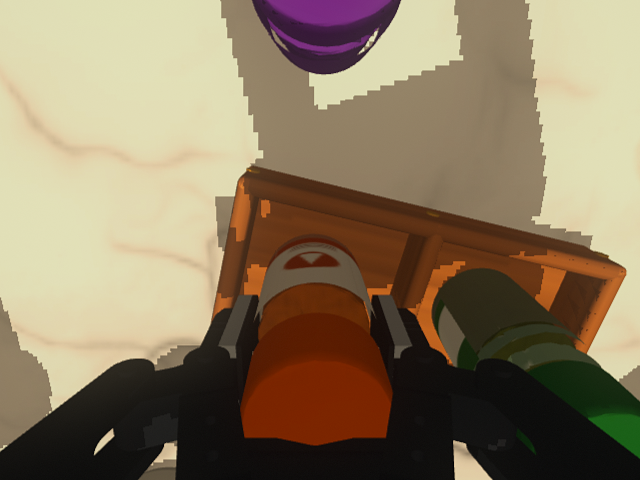

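The orange jar is inside the near bay, and green stands upright at the right, clear of the finger.

Request:
jog_arm:
  increments:
    - [0,0,-2,0,0,0,30]
    - [0,0,-4,0,0,0,30]
    - [0,0,-5,0,0,0,30]
    - [0,0,-6,0,0,0,30]
    - [0,0,-6,0,0,0,30]

```text
t: 25.65
tool_pos: [0.5796, 0.2628, 0.0487]
orientation: [[-1.0, -0.005, 0.002], [-0.005, 1.0, 0.001], [-0.002, 0.001, -1.0]]
wrist_force: [-1.3, -1.6, 4.8]
gripper_width: 0.493
```

Contact. I release narrowly, rise straight up, then back off.

Request:
jog_arm:
  increments:
    - [0,0,0,0,0,0,46]
    - [0,0,0,0,0,0,50]
    - [0,0,0,0,0,0,53]
    - [0,0,0,0,0,0,53]
    - [0,0,10,0,0,0,53]
    - [0,0,35,0,0,0,53]
    - [0,0,70,0,0,0,53]
    - [0,0,110,0,0,0,53]
    - [-15,-5,145,0,0,0,60]
    - [-45,-25,180,0,0,0,85]
    - [-75,-50,205,0,0,0,85]
    - [-100,-70,220,0,0,0,85]

```text
t: 26.65
tool_pos: [0.4829, 0.1961, 0.2672]
orientation: [[-1.0, -0.006, 0.004], [-0.006, 1.0, 0.001], [-0.004, 0.001, -1.0]]
wrist_force: [0.2, -0.3, 0.6]
gripper_width: 0.991
```

Request:
jog_arm:
  increments:
    - [-20,-10,10,0,0,0,85]
    - [-30,-20,20,0,0,0,85]
    - [-30,-20,20,0,0,0,85]

```text
t: 26.9
tool_pos: [0.4528, 0.1754, 0.2878]
orientation: [[-1.0, -0.004, 0.006], [-0.004, 1.0, 0.001], [-0.006, 0.001, -1.0]]
wrist_force: [-0.2, 1.0, -0.9]
gripper_width: 0.993
```

```bash
python3 look.py w20; python3 - <<'E'
from h import *
I=cams.read_camera('scene')[:,:,::-1];cv2.imwrite('pics/s4.png',cv2.resize(I[150:350,200:450],(800,600),interpolation=cv2.INTER_CUBIC))
E
```

```text
26.9 [0.45279073 0.17542599 0.28776198] 0.9931251655433327 [-0.21899375  1.04194528 -0.91801002]
```

View pics/w20.png

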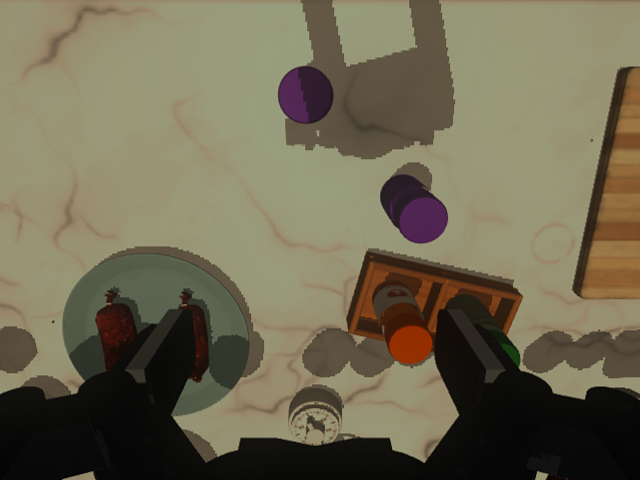

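View pics/s4.png

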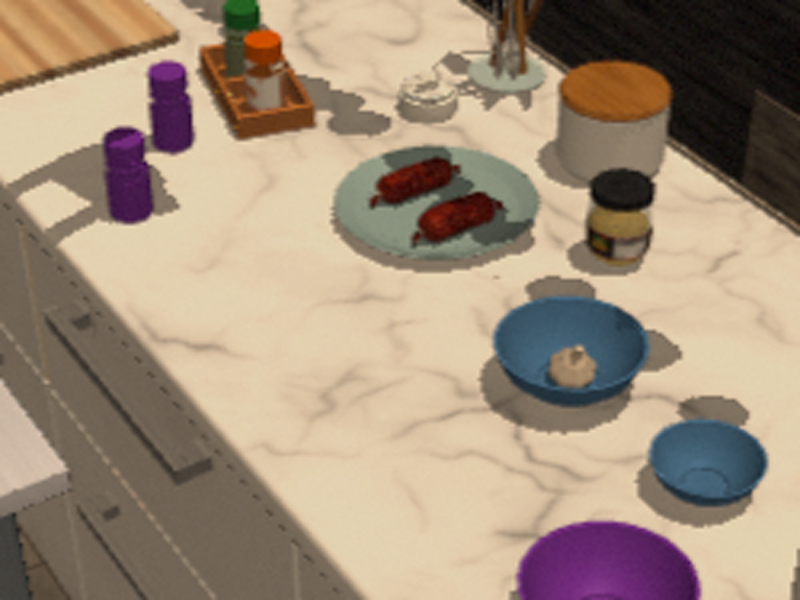

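All is in place: both jars upright, one per bay (265,70 and 242,35 in the scene crop), sausages apart on the plate, garlic in the larger blue bowl. The timer, mustard jar and purple items are unmoved.

```bash
python3 - <<'E'
from h import *
s=sense();print(s['t'],abs(s['dq']).max(),s['wrist_force']);print(ticket.job_done())
E
```

```text
27.0 0.043696675585609655 [ 0.1084941  -0.63362969  0.54208793]
the job is handed in; nothing more can be done
None
```

The worktop is cleared as asked, and I handed the job in at about 27 s of the 128 s allowed. In order:

- **Sausages:** both lie flat on the teal plate, about 80 mm apart and roughly 40 mm either side of its centre.
- **Garlic:** it stands on the floor of the larger blue bowl.
- **Jars:** green is upright in the far bay of the spice tray and orange in the near bay.

I lowered each item until I felt it touch before letting go. The highest contact reading at the wrist was about 11 N.

The last wrist and scene pictures show everything resting as described, with the gripper open and clear. The timer, mustard jar and purple look-alikes are where they were. The orange and green jars stand clear of each other.

**Disagreements:** early scene-camera estimates for the garlic and the jar caps were 10–20 mm off the wrist-camera ones. For the caps I had picked the side of the cap rather than its top, and for the garlic the bent neck probably skewed the outline. I used the wrist values, and the close-up views before each grasp agreed with them. The tray's long side also measured 164–165 mm against the stated 170, which left its centre good to about 2 mm, well inside the room in the bays. No checks failed.

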